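# Open the lacquer inlay box and rack its lid

## Task

Open the lacquer box: hook the overhanging tongue of its loose lid from below, tip the lid up and over until it stands in the box on its back edge, leaning against the peg rail by itself, and let go. Then take it again by the upstanding tongue, lift it off, and stand it on the same edge, tongue up, fully down in the slot of the drying rack with nothing sticking out past the slot's ends, and leave it there. Do not drop the lid or let it slam shut, and leave the flatweight, the pumice and the caliper where they are.

Things in the scene. Friction and masses are not known exactly. Their poses are not given: they have to be found in the camera images.
- lid: loose flat lid, blue lacquered wood, white star inlay on its outer face, 8 mm thick, 0.15 to 0.3 kg: a board 120 (x) by 112 mm (y) and, flat on from the middle of its -x edge, a tongue 70 mm wide, 42 mm long. Origin: centre of the board's underside; z: outer face's normal. Starts closed, flat on the box's ledge, underside 75 mm above the counter, tongue overhanging the box's front wall by 41 mm.
- lid_tongue (a point): middle of the tongue's free end face, at half thickness: 102 mm in -x from the lid's origin. The highest point of the leaning lid, about 230 mm above the counter. Once tipped past vertical the lid falls gently back on the rail and stays, leaning about 10 degrees.
- lid_foot (a point): middle of the lid's rear edge face, at half thickness: 60 mm in +x from the lid's origin, 162 mm from the tongue's end. Pushed back it butts against the box's rear rim, so the lid tips up about this edge, which creeps up to 10 mm forward on the rear ledge. Lowest part when the lid stands.
- box: fixed blue lacquer box 130 x 130 mm. Origin: centre of its underside; its front (under the tongue) is its own -x and looks to the robot's right. A flat ledge 75 mm high carries the lid: 18 mm wide at the front, 12 at the sides, 20 at the rear (x 39 to 59 mm). Outside it a rim stands 6 mm higher at the rear (inner face x = 59 mm) and sides (3 mm clear of the lid), none at the front. Front wall's outer face: x = -65 mm.
- rail: fixed wooden peg rail along the box's rear: a board 360 mm long (y), 14 mm thick, 124 to 160 mm above the counter, on two end posts. Origin: on the counter below the middle of its front face, 73 mm in +x of the box's origin, turned with it. Scrapers hang on pegs in front of it (out to 24 mm) beyond 103 mm either side of the middle. The leaning lid stands 70 mm above its top.
- rack: fixed wooden drying rack to the robot's right of the box, nearer or farther than the flatweight: a base 100 x 170 x 12 mm with two walls 170 mm long (along its y), 12 mm thick, top 77 mm above the counter, 24 mm apart, forming one slot open at the top and at both ends. Origin: centre of its underside; slot along y.
- rack_slot (a point): centre of the slot's floor, 12 mm above the rack's origin.
- flatweight: loose iron flatweight with a knob, 84 mm across, 58 mm high, 0.9 kg, standing near the rack. Origin: centre of its underside. To be left alone.
- pumice: loose grey pumice block 95 x 65 x 45 mm, beyond the rail, to the robot's left. Origin: centre of its underside. To be left alone.
- caliper: loose brass spring caliper lying flat, about 158 mm long and 62 mm wide, 10 mm thick, beyond the rack, to the robot's right. Origin: centre of its coil, underside; legs towards its +x. To be left alone.
Not all that is in view belongs to the job. Several things look just like the rack: the one meant starts farthest from the robot's base.

How it is judged (in metres and radians):
On the way, in this order (a step that is already met when the one before it is completed fails the run):
1. the lid stands tipped up past vertical on its rear edge in the box, leaning by itself, untouched by the robot (angle between lid's own z axis and vertical between 1.6 and 1.95 rad and z of lid_foot in the frame of box between 0.068 and 0.095 m and x of lid_foot in the frame of box between 0.03 and 0.07 m and linear speed of lid below 0.05 m/s and contact force between lid and the fingers below 0.1 N and contact force between lid and the arm below 0.1 N), for 0.2 s.
2. the lid is lifted clear above the box (z of lid_foot in the frame of box above 0.1 m), for 0.1 s.
At the end, for the whole second after the job is handed in: The lid stands on its rear edge, tongue up, in the rack slot: edge within 10 mm of the slot floor, within 14 mm of the slot centre line and 30 mm of its middle lengthwise, board within 20 degrees of vertical, square to the slot, released; it may still settle against a wall below 0.3 m/s (x of lid_foot in the frame of rack between -0.014 and 0.014 m and y of lid_foot in the frame of rack between -0.03 and 0.03 m and z of lid_foot in the frame of rack between 0.008 and 0.022 m and angle between lid's own z axis and vertical between 1.22 and 1.92 rad and angle between the z axis of lid and the x axis of rack, either way round below 0.4 rad and linear speed of lid below 0.3 m/s and contact force between lid and the fingers below 0.1 N and contact force between lid and the arm below 0.1 N); the robot touches nothing.
It fails at once if the lid is dropped or slams shut (moving faster than 0.6 m/s while the fingers do not touch it) (linear speed of lid above 0.6 m/s and contact force between lid and the fingers below 0.1 N).
It fails at once if the flatweight is moved by more than 30 mm (distance of flatweight from where it was at the start of the episode above 0.03 m).
It fails at once if the pumice is moved by more than 30 mm (distance of pumice from where it was at the start of the episode above 0.03 m).
It fails at once if the caliper is moved by more than 30 mm (distance of caliper from where it was at the start of the episode above 0.03 m).
It also fails if it takes over 58 s, if anything falls off the work surface, if the arm or the gripper's body presses on something with over 40 N, if the wrist force passes 120 N, or if a joint passes its speed limit or range.

## Robot

A 6-joint arm with a two-finger parallel gripper is mounted at the origin on the work surface. World frame = base frame: x ahead of the robot, y to its left, z up, the work surface at z = 0. Lengths are in m, angles in degrees, forces in N, time in s.
With the tool pointing down it reaches from about 0.325 to 0.85 m from the base axis. Payload 15.5 kg.
Tool frame: the origin (TCP) lies at the very end of the fingers, on their centre line; the grasp point (between the pads) lies arm.grip_depth behind it (arm.grip_depth is the distance from the TCP to the grasp point, in m); z points along the fingers, y is the direction in which the jaws open and shut (so a half turn about z gives the same grasp; the last joint's range is limited). The gripper opens to 91 mm and grips with 3 to 60 N. Pads are 32 mm wide; open, the fingers measure 118 mm over their backs; the gripper's body (76 mm by 178 mm) begins 60 mm behind the grasp point.
Start: joints at [-74.284, 28.281, 77.091, -0, 74.628, -5.472], TCP at [0.226, -0.583, 0.214] pointing down, gripper open.
Joint ranges: [-166.48, 166.48], [-47.26, 123.95], [12.59, 153.08], [-70.14, 250.14], [6.76, 159.57], [-176.63, 176.63]. Speed limits (degrees/s): [108.29, 108.29, 147.25, 172.46, 172.46, 172.46].

## Interface

Orientations are given as a 3x3 rotation matrix whose columns are the frame's x, y, z axes.
In Python, from rig import arm gives the robot as it stands. Calls block until the motion is done:
- arm.move_to(position, orientation): joint-space move of the TCP to a pose.
- arm.move_l(position, orientation=None, feed=0.15): straight line of the TCP; orientation=None keeps the orientation; feed is the mean speed in m/s.
- arm.move_joints(angles): joint-space move.
- arm.grip(opening): finger opening in m; the grip force is fixed at half the most; returns when the fingers have stopped.
- arm.sleep(seconds).
- arm.solve_ik(position, orientation): joint angles nearest the present ones, or None.
- arm.snapshot(name): name is "scene" or "top" or "wrist"; returns the picture (480x640x3 uint8, red, green, blue); there is no depth.
- arm.get_calibration(name): a dict with "intrinsics" (3x3 intrinsics, pixels), "cam_to_world" (4x4, takes a point from camera to world coordinates). Camera axes: x right, y down, z forward; pixel columns grow to the right and rows downward; lengths in m; the calibration is good to about 2 mm. A picture is of the moment at which its call begins: read the wrist's pose just before it. get_calibration takes no time and is no camera call; for the wrist camera it gives the pose at the moment of the call.
A pose or a line that the arm cannot do raises arm.Unreachable and nothing moves.
- arm.sign_off(): hands the job in, once; it reports no verdict.
Readings, each from a call of its own:
- arm.current_t(): time.
- arm.current_joint_positions(): joint angles.
- arm.current_dq(): joint speeds.
- arm.current_tau(): joint torques, N m.
- arm.current_ee_pos(): TCP position.
- arm.current_tool_rot(): TCP orientation.
- arm.current_force(): force on the tool from outside, world axes, zero at the start.
- arm.current_torque(): the same for the moment, N m.
- arm.current_width(): finger opening in m.
Only numpy, scipy, OpenCV 4.12 (cv2) and the standard library are available. Lean on these libraries where they do the work, as an engineer would, in place of code of your own. Each camera call takes 0.05 s, during which the arm holds its last target.

## Working session

There is one attempt and no reset: what is moved stays moved. The work goes in short steps, each a Python script; the robot and the scene stay as the last script left them, time stands still between calls to the robot, and variables do not carry over. Pictures are saved under pics/ and viewed, and the job is handed in when it is done.

```bash
ls; mkdir -p pics
python3 - <<'E'
from rig import arm
import cv2,numpy as np
for n in ["scene","top","wrist"]:
    im=arm.snapshot(n); cv2.imwrite(f"pics/{n}0.png",im[:,:,::-1])
    c=arm.get_calibration(n); print(n,np.round(c["intrinsics"],1).tolist(),np.round(c["cam_to_world"],4).tolist())
print(arm.grip_depth,arm.current_t(),np.round(arm.current_tool_rot(),3).tolist(),arm.current_width(),arm.current_ee_pos())
E
```

```text
pics
scene [[459.8, 0.0, 316.7], [0.0, 459.8, 241.1], [0.0, 0.0, 1.0]] [[0.7766, 0.3847, -0.499, 1.0286], [0.6297, -0.448, 0.6346, -0.77], [0.0206, -0.807, -0.5902, 0.7776], [0.0, 0.0, 0.0, 1.0]]
top [[585.0, 0.0, 325.0], [0.0, 585.0, 240.2], [0.0, 0.0, 1.0]] [[0.0284, -0.9824, 0.1845, 0.1232], [-0.9995, -0.0298, -0.0047, -0.0153], [0.0102, -0.1843, -0.9828, 1.681], [0.0, 0.0, 0.0, 1.0]]
wrist [[377.9, 0.0, 316.1], [0.0, 377.9, 239.6], [0.0, 0.0, 1.0]] [[0.3623, -0.8988, -0.2469, 0.2955], [-0.9321, -0.3498, -0.0942, -0.5558], [-0.0017, 0.2643, -0.9644, 0.385], [0.0, 0.0, 0.0, 1.0]]
0.0188 0.15 [[0.932, 0.361, -0.0], [0.361, -0.932, 0.001], [0.0, -0.001, -1.0]] 0.09098821236688141 [ 0.22581378 -0.58249245  0.21349909]
```

View pics/scene0.png

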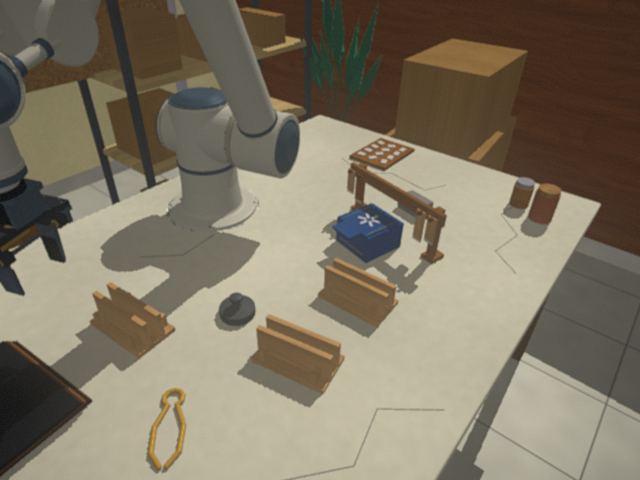

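View pics/top0.png

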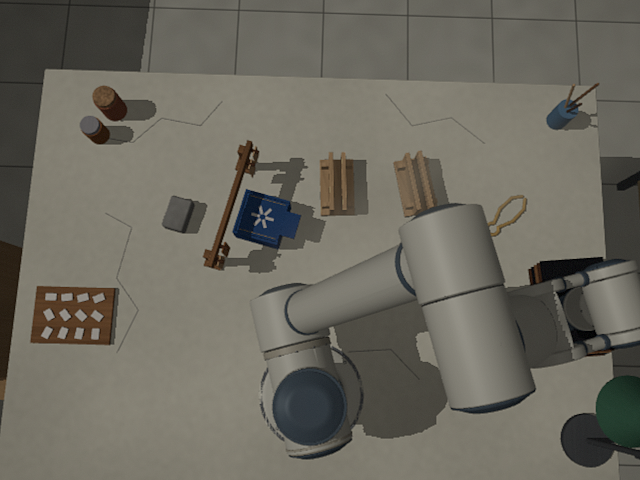

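View pics/wrist0.png

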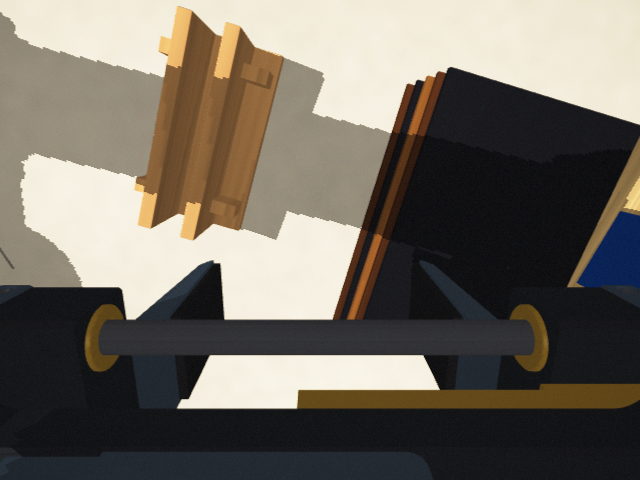

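The scene view shows the box with its blue lid at (368,232) and the flatweight at (237,310). Three racks look alike: A at (357,292), B at (300,352) and C at (132,320). In the top view A is at (338,185), B is at (415,185), and C is hidden by the arm. Next I'll compute their positions.

```bash
cat > h.py <<'E'
from rig import arm
import cv2,numpy as np
def ray(name,px,cal=None):
    c=cal or arm.get_calibration(name);K=np.array(c["intrinsics"]);T=np.array(c["cam_to_world"])
    d=T[:3,:3]@np.linalg.solve(K,[px[0],px[1],1.]);return T[:3,3],d
def onz(name,px,z,cal=None):
    o,d=ray(name,px,cal);return o+d*(z-o[2])/d[2]
def proj(name,P,cal=None):
    c=cal or arm.get_calibration(name);K=np.array(c["intrinsics"]);T=np.array(c["cam_to_world"])
    p=K@(T[:3,:3].T@(np.asarray(P,float)-T[:3,3]));return p[:2]/p[2]
E
python3 - <<'E'
from h import *
np.set_printoptions(precision=4,suppress=True)
print("base px top",proj("top",[0,0,0]))
for n,p in dict(A=(360,295),B=(300,355),C=(133,325),fw=(237,310)).items():
    P=onz("scene",p,0.04);print(n,P,np.hypot(P[0],P[1]))
for n,p in dict(A=(338,185),B=(415,185)).items():
    P=onz("top",p,0.04);print(n,P,np.hypot(P[0],P[1]))
im=cv2.imread("pics/top0.png");cv2.imwrite("pics/topc.png",cv2.resize(im[130:280,190:540],None,fx=2.25,fy=2.25,interpolation=cv2.INTER_CUBIC))
im=cv2.imread("pics/scene0.png");cv2.imwrite("pics/scenec.png",cv2.resize(im[150:400,80:460],None,fx=2.1,fy=2.1,interpolation=cv2.INTER_CUBIC))
E
```

```text
base px top [312.1218 394.6861]
A [ 0.6172 -0.0771  0.04  ] 0.6219800974689202
B [ 0.6257 -0.3029  0.04  ] 0.6951456074321682
C [ 0.2974 -0.472   0.04  ] 0.5578448362262364
fw [ 0.434  -0.2969  0.04  ] 0.5258804504541383
A [ 0.5954 -0.0563  0.04  ] 0.5980850596071873
B [ 0.6025 -0.2804  0.04  ] 0.6644936261862262
```

View pics/topc.png

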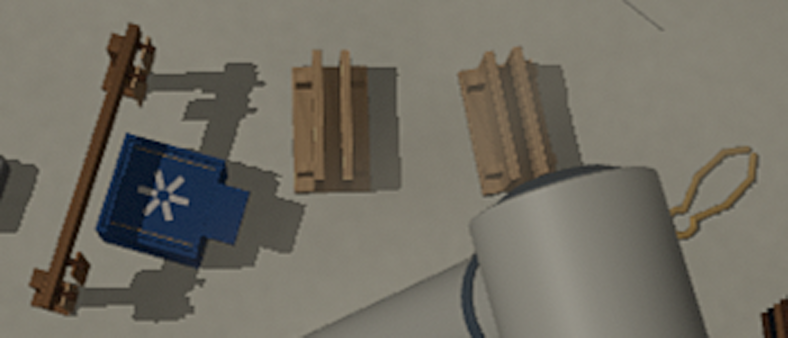

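View pics/scenec.png

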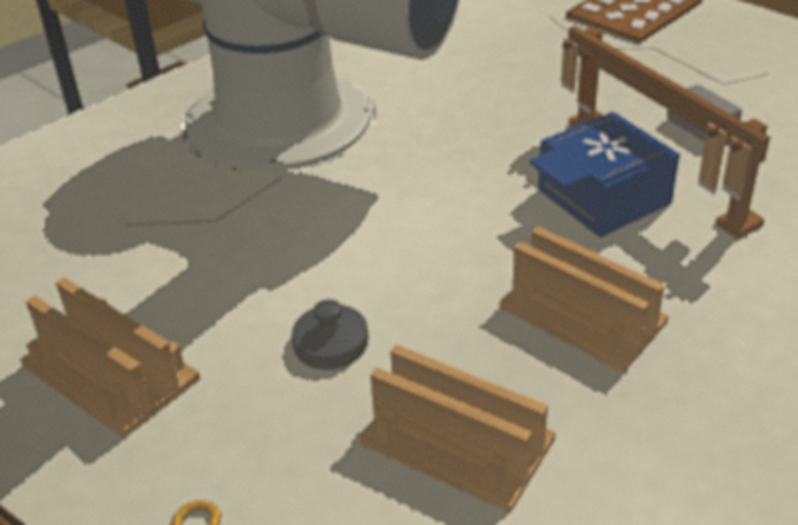

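Rack B, at top (415,185) and scene (300,355), is farthest from the base. Its radius is 0.67–0.70 m, against about 0.61 for A and 0.56 for C. The enlarged crops confirm it: B is the one beside the flatweight with the caliper beyond it. Next I'll take closer views with the wrist camera.

Run:
```python
from h import *
np.set_printoptions(precision=4,suppress=True)
R=np.array([[1,0,0],[0,-1,0],[0,0,-1.]])
import json
t0=arm.current_t()
cals={}
for n,p in dict(rack=(0.50,-0.29,0.36),box=(0.40,0.12,0.36)).items():
    q=arm.solve_ik(p,R);print(n,q)
    arm.move_joints(q); arm.sleep(0.2)
    c=arm.get_calibration("wrist"); im=arm.snapshot("wrist")
    cv2.imwrite(f"pics/w_{n}.png",im[:,:,::-1]); cals[n]={k:np.array(v).tolist() for k,v in c.items()}
    print(arm.current_t()-t0)
im=arm.snapshot("top");cv2.imwrite("pics/top1.png",im[:,:,::-1])
json.dump(cals,open("cals.json","w"))
print(arm.current_force())
```

```text
rack [-36.0321  18.3892  70.4758  -0.      91.135   53.9679]
1.8250000000000002
box [ 8.4942  3.486  89.7839 -0.     86.7301 98.4942]
3.6333
[ 0.1886 -0.2899  0.1603]
```

View pics/w_rack.png

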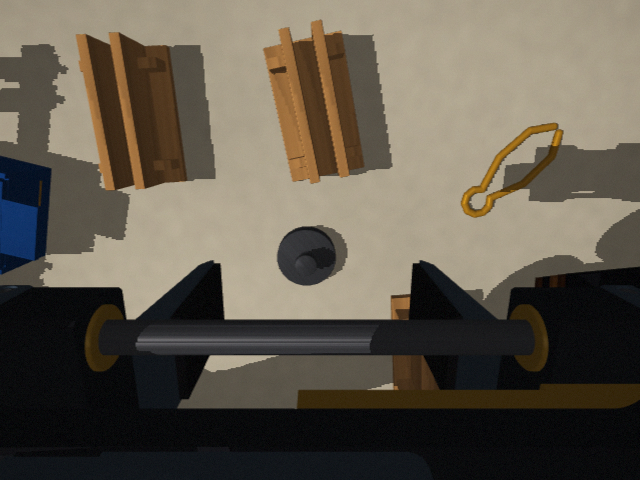

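View pics/w_box.png

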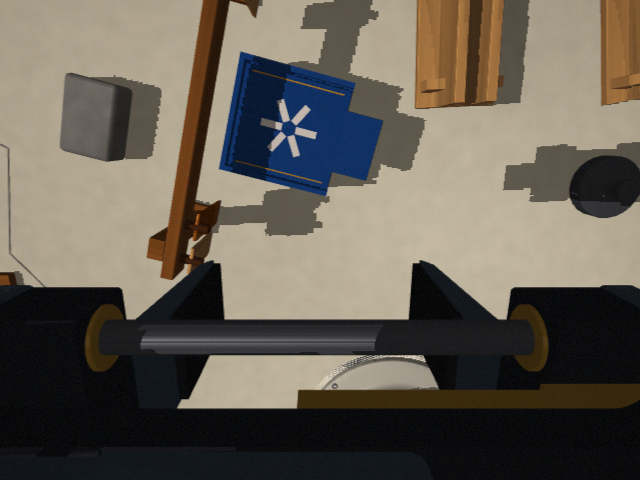

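View pics/top1.png

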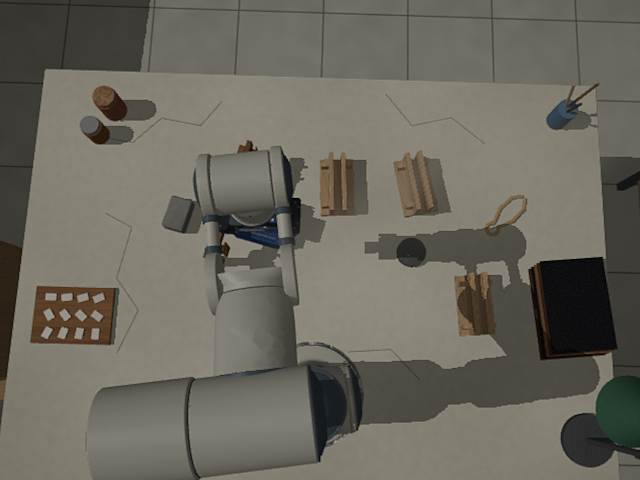

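The wrist view of the racks shows B's wall tops running from about (285,30) to (313,180) and from (317,22) to (344,175). The wrist view of the box shows the tongue's free end from about (382,122) to (367,180). I'll enlarge both to read the corners.

Run:
```python
import cv2
im=cv2.imread("pics/w_box.png");cv2.imwrite("pics/wbc.png",cv2.resize(im[40:210,200:400],None,fx=3.5,fy=3.5,interpolation=cv2.INTER_CUBIC))
im=cv2.imread("pics/w_rack.png");cv2.imwrite("pics/wrc.png",cv2.resize(im[10:195,250:380],None,fx=3.2,fy=3.2,interpolation=cv2.INTER_CUBIC))
```

```text
(no output)
```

View pics/wbc.png

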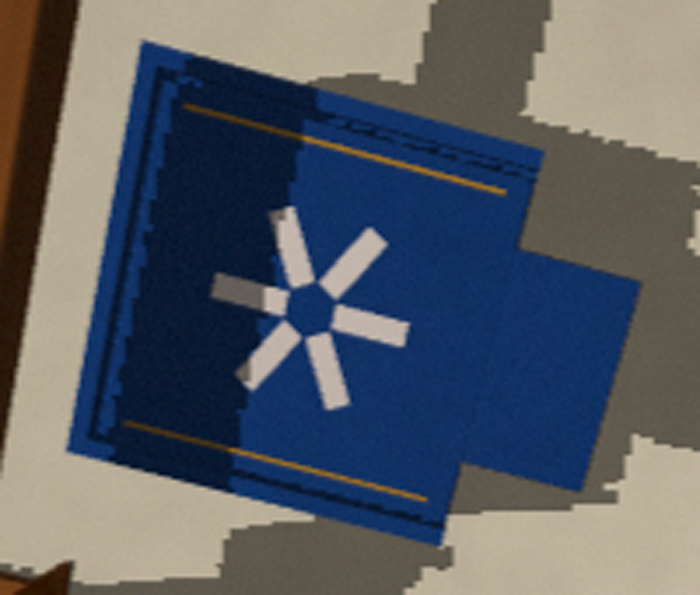

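View pics/wrc.png

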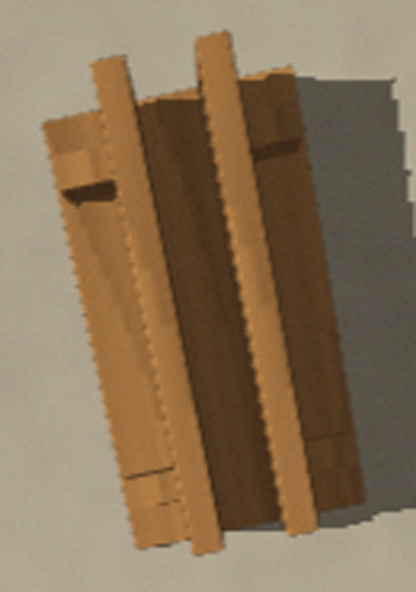

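Run:
```python
from h import *
import json
np.set_printoptions(precision=4,suppress=True)
C=json.load(open("cals.json"))
def P(pts,s,off,z,cal): return np.array([onz("wrist",np.array(p)/s+off,z,C[cal]) for p in pts])
def fit(model,pts):
    m=np.array(model,float);p=pts[:,:2];mc,pc=m.mean(0),p.mean(0)
    H=(m-mc).T@(p-pc);a=np.arctan2(H[0,1]-H[1,0],H[0,0]+H[1,1])
    R=np.array([[np.cos(a),-np.sin(a)],[np.sin(a),np.cos(a)]]);t=pc-R@mc
    return t,np.degrees(a),1e3*(p-(m@R.T+t))
off=np.array([200,40])
bx=P([(143,42),(68,452),(543,152),(440,545)],3.5,off,.081,"box")
# image up = +x world ; box +x ~ +y world (image left); box +y = -x world (image down)
print("box",fit([(.065,-.065),(.065,.065),(-.065,-.065),(-.065,.065)],bx))
ld=P([(641,282),(583,491),(519,247),(461,464)],3.5,off,.083,"box")
print("lid",fit([(-.102,-.035),(-.102,.035),(-.06,-.035),(-.06,.035)],ld))
off=np.array([250,10])
w=P([(92,62),(128,56),(192,555),(225,548),(196,38),(230,32),(290,535),(318,530)],3.2,off,.077,"rack")
# rack y along +x world (image up), rack x along -y world (image right)
print("rack",fit([(-.024,.085),(-.012,.085),(-.024,-.085),(-.012,-.085),(.012,.085),(.024,.085),(.012,-.085),(.024,-.085)],w))
fw=onz("wrist",(307,256),.02,C["rack"]);print("fw",fw)
# rackB/A check top
```

```text
box (array([0.4844, 0.1547]), np.float64(75.78967899327219), array([[-0.2955, -0.3825],
       [ 0.0191, -0.4534],
       [-0.2434,  0.4542],
       [ 0.5198,  0.3817]]))
lid (array([0.4827, 0.1507]), np.float64(75.97720573534201), array([[-0.1886,  0.4219],
       [ 0.4921, -0.1403],
       [ 0.3782, -0.6091],
       [-0.6817,  0.3276]]))
rack (array([ 0.607 , -0.2903]), np.float64(-78.55837797681404), array([[-0.2507, -0.125 ],
       [-0.8112, -0.56  ],
       [ 0.4117,  0.5193],
       [ 0.6384, -0.0603],
       [-0.1366, -0.0023],
       [-0.7143,  0.3341],
       [ 0.6981, -0.7395],
       [ 0.1645,  0.6338]]))
fw [ 0.4098 -0.2775  0.02  ]
```

```bash
cat >> h.py <<'E'
B0=np.array([0.4844,0.1547,0.]);AB=np.radians(75.85)
EX=np.array([np.cos(AB),np.sin(AB),0]);EY=np.array([-np.sin(AB),np.cos(AB),0]);EZ=np.array([0,0,1.])
def bw(x,z,y=0): return B0+EX*x+EY*y+EZ*z
def Rtool(zdir,ydir):
    z=zdir/np.linalg.norm(zdir);y=ydir-z*(ydir@z);y/=np.linalg.norm(y);return np.column_stack([np.cross(y,z),y,z])
def lid2d(phi,rim=0.0585,gap=0.0008,x0=0.0557):
    """underside rear edge u, tongue dir t, normal n in box (x,z) for tip angle phi (rad)"""
    t=np.array([-np.cos(phi),np.sin(phi)]);n=np.array([np.sin(phi),np.cos(phi)])
    ux=min(x0,rim-0.008*np.sin(phi)); uz=0.075+gap+max(0,-0.008*np.cos(phi))
    return np.array([ux,uz]),t,n
def toolpose(phi,theta,s,sgn,lidy=0.0,lead=0.0,**k):
    """grasp point at s m from the rear edge along lid, tool direction theta(rad) below +x rotated with lid"""
    u,t,n=lid2d(phi,**k);g=u+t*s+n*0.004
    a=theta+phi
    zd=EX*np.cos(a)-EZ*np.sin(a)
    G=bw(g[0],g[1],lidy)
    return G+zd*arm.grip_depth, Rtool(zd,sgn*EY)
E
python3 - <<'E'
from h import *
np.set_printoptions(precision=3,suppress=True,linewidth=150)
from scipy.optimize import minimize_scalar
W=np.array([0.42,0.1,0.45]);a=np.radians(20)
Rs=[Rtool(np.array(z,float),np.array([0,1.,0])) for z in [(0,0,-1),(.4,0,-1),(-.4,0,-1),(0,.4,-1)]]
def f(d):
    q=[arm.solve_ik(W+d*R[:,2],R) for R in Rs]
    if any(x is None for x in q): return 1e3
    return np.std(np.array(q)[:,:3],axis=0).sum()
ds=np.arange(.1,.45,.01);v=[f(d) for d in ds];i=int(np.argmin(v));print(ds[i],v[i])
d=minimize_scalar(f,bounds=(ds[i]-.01,ds[i]+.01),method="bounded");print(d.x,d.fun);D=d.x
for th in (20,30,40,50):
  for sgn in (1,-1):
    print("theta",th,sgn)
    for ph in (0,25,50,75,98):
        p,R=toolpose(np.radians(ph),np.radians(th),0.148,sgn)
        q=arm.solve_ik(p,R);print(ph,p,"W",p-R[:,2]*D,q)
E
```

```text
0.34999999999999987 0.18947909220373543
0.35266338566182515 9.84847542488757e-05
theta 20 1
0 [0.466 0.082 0.073] W [ 0.385 -0.239  0.194] [-39.378  55.603 113.5    61.687  74.922 100.201]
25 [0.469 0.093 0.129] W [ 0.408 -0.149  0.378] [-27.985  31.883 114.463  52.198  60.338 128.262]
50 [0.476 0.122 0.174] W [0.447 0.005 0.505] [ -6.962  18.941 105.724  24.386  55.272 173.164]
75 [0.488 0.169 0.201] W [0.496 0.199 0.552] [  15.446   21.863   91.02    -4.636   69.653 -148.695]
98 [0.501 0.219 0.206] W [0.541 0.38  0.518] [  29.874   33.79    74.906  -19.736   91.492 -132.949]
theta 20 -1
0 [0.466 0.082 0.073] W [ 0.385 -0.239  0.194] [-39.378  55.603 113.5    61.687  74.922 -79.799]
25 [0.469 0.093 0.129] W [ 0.408 -0.149  0.378] [-27.985  31.883 114.463  52.198  60.338 -51.738]
50 [0.476 0.122 0.174] W [0.447 0.005 0.505] [ -6.962  18.941 105.724  24.386  55.272  -6.836]
75 [0.488 0.169 0.201] W [0.496 0.199 0.552] [15.446 21.863 91.02  -4.636 69.653 31.305]
98 [0.501 0.219 0.206] W [0.541 0.38  0.518] [ 29.874  33.79   74.906 -19.736  91.492  47.051]
theta 30 1
0 [0.466 0.081 0.07
[... 2260 characters left out ...]
16 -148.784]
75 [0.486 0.16  0.204] W [0.535 0.356 0.493] [  28.328   33.861   79.173  -25.044   92.06  -132.78 ]
98 [0.499 0.212 0.213] W [0.572 0.502 0.4  ] [  36.786   48.398   63.547  -35.925  114.375 -129.921]
theta 50 -1
0 [0.465 0.077 0.065] W [ 0.409 -0.143  0.336] [-27.142  37.232 115.923  52.832  51.813 -55.957]
25 [0.467 0.084 0.124] W [ 0.444 -0.004  0.464] [ -8.232  22.688 108.744  20.02   48.762  -7.38 ]
50 [0.474 0.113 0.173] W [0.489 0.172 0.521] [12.826 22.895 95.364 -9.707 66.616 31.216]
75 [0.486 0.16  0.204] W [0.535 0.356 0.493] [ 28.328  33.861  79.173 -25.044  92.06   47.22 ]
98 [0.499 0.212 0.213] W [0.572 0.502 0.4  ] [ 36.786  48.398  63.547 -35.925 114.375  50.079]
```

Run:
```python
from h import *
np.set_printoptions(precision=3,suppress=True,linewidth=150)
th=np.radians(38)
p,R=toolpose(0,th,0.148,-1)
q=arm.solve_ik(p-R[:,2]*0.11,R);print(q)
arm.move_joints(q)
arm.move_l(p-R[:,2]*0.04,R,feed=0.12)
c=arm.snapshot("wrist");cv2.imwrite("pics/w1.png",c[:,:,::-1])
s=arm.snapshot("scene");cv2.imwrite("pics/s1.png",s[:,:,::-1])
print(arm.current_t(),arm.current_force(),arm.current_ee_pos(),p-R[:,2]*0.04)
```

```text
[-43.409  35.984 110.939  46.223  72.201 -59.996]
7.1167 [ 0.644  0.074 -0.274] [0.458 0.048 0.093] [0.458 0.049 0.093]
```

View pics/w1.png

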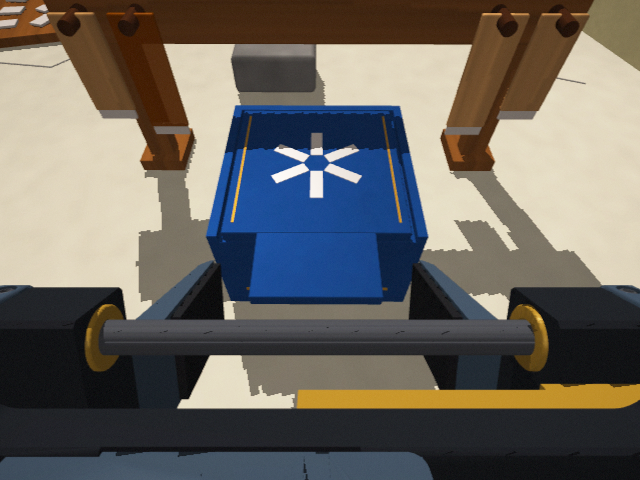

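View pics/s1.png

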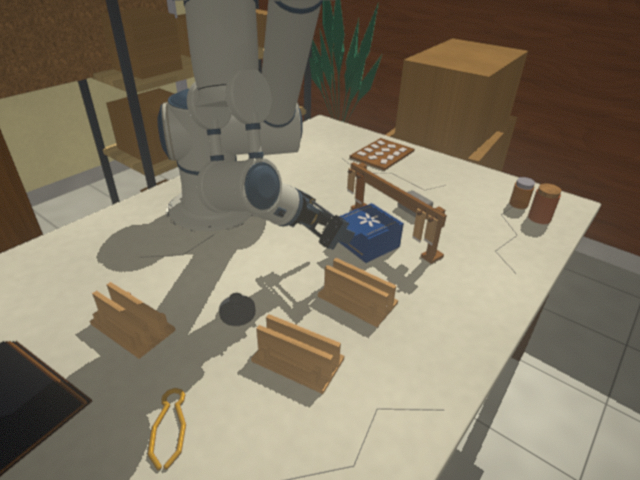

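The wrist view shows the tongue centred between the open fingers, running from column 250 to 380 at row 300. The gripper is clear of rack A. Next I'll grip and start tipping.

Run:
```python
from h import *
np.set_printoptions(precision=2,suppress=True,linewidth=150)
th=np.radians(38)
p,R=toolpose(0,th,0.148,-1)
arm.move_l(p,R,feed=0.08)
print("at",arm.current_force(),arm.current_ee_pos()-p)
w=arm.grip(0.06);print("grip",arm.current_width(),arm.current_force(),arm.current_t())
for d in (6,14,23,32,42):
    p,R=toolpose(np.radians(d),th,0.148,-1)
    arm.move_l(p,R,feed=0.12); F=arm.current_force(); print(d,F,arm.current_torque(),arm.current_width(),arm.current_t())
    if np.linalg.norm(F)>35: print("STOP");break
c=arm.snapshot("wrist");cv2.imwrite("pics/w2.png",c[:,:,::-1])
s=arm.snapshot("scene");cv2.imwrite("pics/s2.png",cv2.resize(s[120:320,220:480],None,fx=3,fy=3)[:,:,::-1])
```

```text
at [ 0.09 -0.66 -0.33] [-0.  0.  0.]
grip 0.06953908464346986 [-1.25 -3.38  2.93] 8.225
6 [-0.6   1.1  -1.99] [-0.7   0.11  0.02] 0.06966538080075219 8.5
14 [ 0.95 -0.02 -1.39] [-0.66  0.07 -0.04] 0.06960695673106522 8.8417
23 [ 0.22  0.43 -1.97] [-0.55  0.06  0.03] 0.07010461497284799 9.2417
32 [ 0.43 -0.67 -2.13] [-0.42  0.01 -0.06] 0.0699653098037878 9.65
42 [ 2.52 -4.31  2.  ] [-0.71 -0.76 -0.47] 0.06957618512083587 10.0833
```

View pics/w2.png

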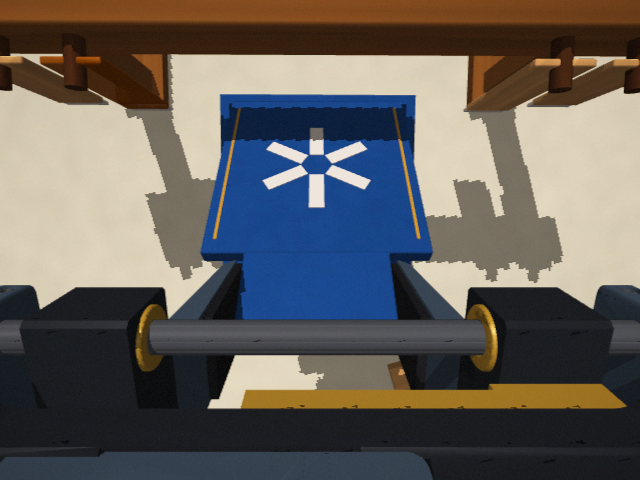

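View pics/s2.png

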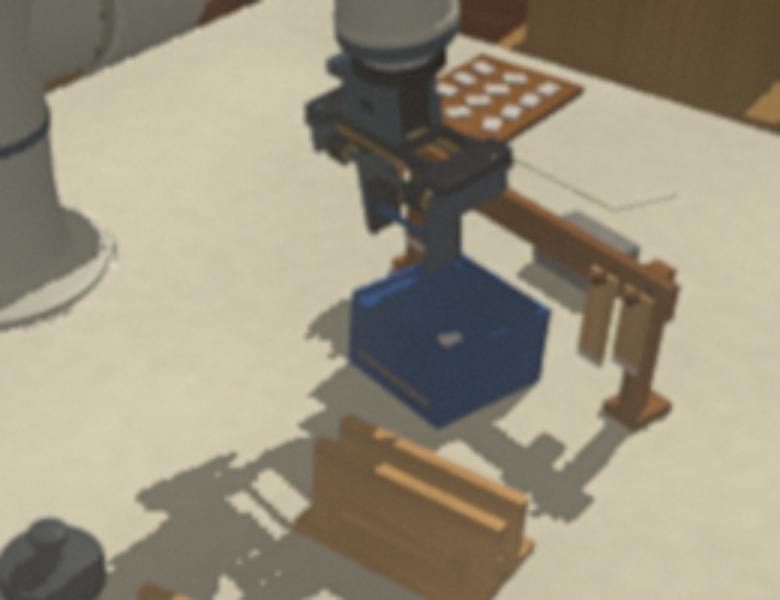

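The lid is firmly held and tipping cleanly. I'll continue past vertical.

Run:
```python
from h import *
np.set_printoptions(precision=2,suppress=True,linewidth=150)
th=np.radians(38)
for d in (52,62,72,82,91,97):
    p,R=toolpose(np.radians(d),th,0.148,-1)
    arm.move_l(p,R,feed=0.12); F=arm.current_force(); print(d,F,arm.current_torque(),arm.current_width(),arm.current_t())
    if np.linalg.norm(F)>35: print("STOP");break
c=arm.snapshot("wrist");cv2.imwrite("pics/w3.png",c[:,:,::-1])
s=arm.snapshot("scene");cv2.imwrite("pics/s3.png",cv2.resize(s[120:320,220:480],None,fx=3,fy=3)[:,:,::-1])
```

```text
52 [ 2.98 -5.88  2.53] [-1.18 -0.89 -0.51] 0.07002353522427981 10.5833
62 [ 5.28 -7.52  9.34] [-1.5  -1.37 -0.53] 0.06984130707299847 10.9333
72 [ 1.24 -5.1  15.94] [-1.75 -0.51 -0.36] 0.06970528761201954 11.275
82 [-0.05 -3.82 20.05] [-1.87 -0.04 -0.25] 0.06991525300427592 11.6167
91 [-0.82 -0.36 12.24] [-0.96 -0.1  -0.25] 0.06929068292239406 11.9417
97 [-1.54  0.84  8.34] [-0.55  0.29 -0.3 ] 0.06998353884116791 12.2083
```

View pics/w3.png

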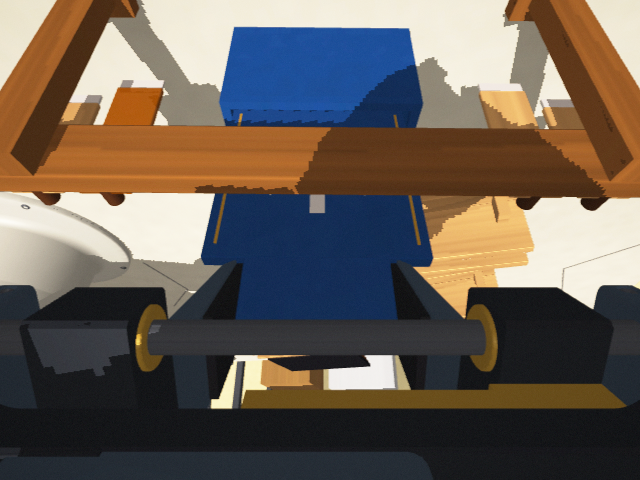

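View pics/s3.png

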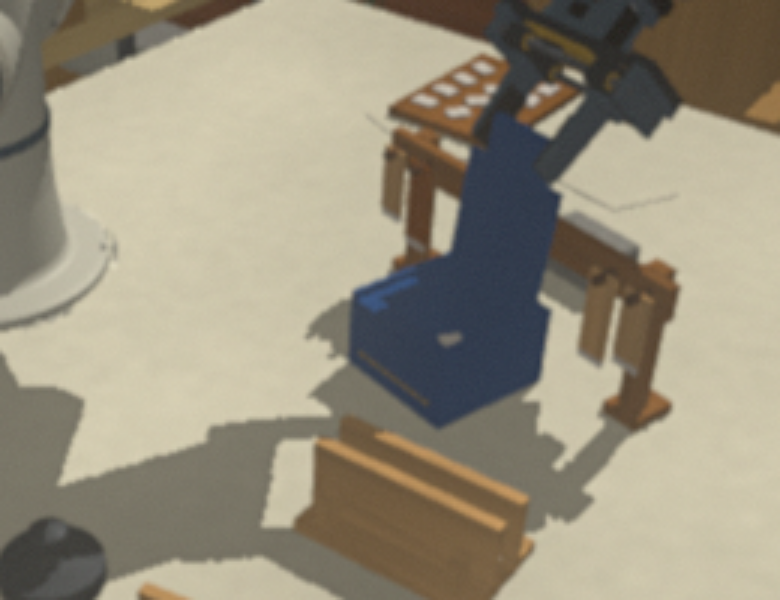

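Run:
```python
from h import *
np.set_printoptions(precision=2,suppress=True,linewidth=150)
arm.grip(0.091); print(arm.current_width(),arm.current_t(),arm.current_force())
p=arm.current_ee_pos();R=arm.current_tool_rot()
arm.sleep(0.3)
arm.move_l(p-R[:,2]*0.09,R,feed=0.12)
c=arm.snapshot("wrist");cv2.imwrite("pics/w4.png",c[:,:,::-1])
arm_cal=arm.get_calibration("wrist")
import json;json.dump({k:np.array(v).tolist() for k,v in arm_cal.items()},open("cal4.json","w"))
s=arm.snapshot("scene");cv2.imwrite("pics/s4.png",cv2.resize(s[120:320,220:480],None,fx=3,fy=3,interpolation=cv2.INTER_CUBIC)[:,:,::-1])
t=arm.snapshot("top");cv2.imwrite("pics/t4.png",cv2.resize(t[130:280,190:440],None,fx=3,fy=3,interpolation=cv2.INTER_CUBIC)[:,:,::-1])
print(arm.current_t())
```

```text
0.090856175397958 12.8333 [ 0.55  0.29 -0.65]
14.1833
```

View pics/w4.png

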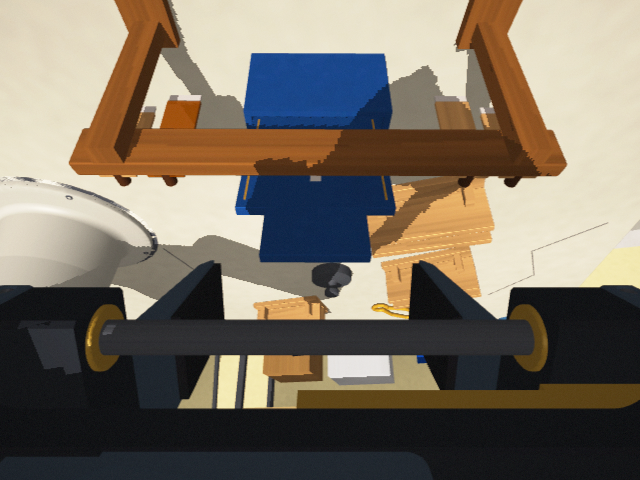

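View pics/s4.png

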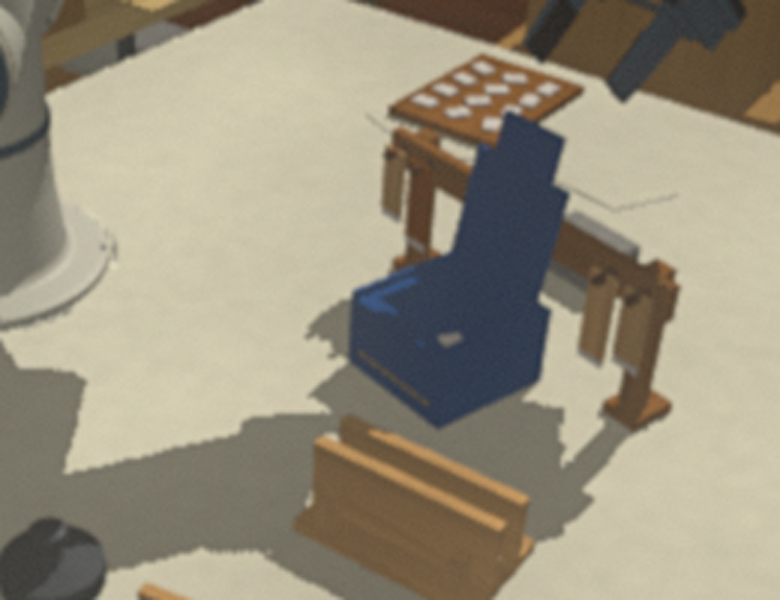

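The lid leans by itself on the rail, with the tongue's end edge at (260–370, 262) in the wrist view. I'll check its lean against the projected model corners and the IK for the regrasp.

```bash
cat >> h.py <<'E'
def lean(al,xo=0.0585):
    """lid leaning al rad past vertical, outer rear edge at box x=xo,z=.075: returns foot-mid, t, n (box xz)"""
    t=np.array([np.sin(al),np.cos(al)]);n=np.array([np.cos(al),-np.sin(al)])
    return np.array([xo,0.075])-0.004*n,t,n
E
python3 - <<'E'
from h import *
import json
np.set_printoptions(precision=1,suppress=True,linewidth=150)
c4=json.load(open("cal4.json"))
def P(v,y): return bw(v[0],v[1],y)
for al,xo in ((9.7,.0585),(9.7,.0555),(11.6,.0555),(13.5,.0525)):
    f,t,n=lean(np.radians(al),xo)
    out=f+t*.162+n*.004; inn=f+t*.162-n*.004
    for y in (-.035,.035):
        print(al,xo,y,"wrist in",proj("wrist",P(inn,y),c4),"out",proj("wrist",P(out,y),c4),"scene crop out",(proj("scene",P(out,y))-[220,120])*3,"in",(proj("scene",P(inn,y))-[220,120])*3)
f,t,n=lean(np.radians(9.9))
for sg in (1,-1):
    g=f+t*(.162-.016);zd=-(EX*t[0]+EZ*t[1]);yd=sg*(EX*n[0]+EZ*n[1])
    R=Rtool(zd,yd);G=bw(*g);print("pinch",sg,G,R[:,0],arm.solve_ik(G+zd*arm.grip_depth,R),arm.solve_ik(G+zd*(arm.grip_depth-.1),R))
    a=np.radians(101.44);R2=Rtool(-EZ,sg*np.array([np.cos(a),np.sin(a),0]))
    for z in (.012+.146,.1+.146): print(" place",z,arm.solve_ik(np.array([.607,-.2903,z-arm.grip_depth]),R2))
s=cv2.imread("pics/s4.png");cv2.imwrite("pics/s4c.png",cv2.resize(s[80:260,430:620],None,fx=3,fy=3))
E
```

```text
9.7 0.0585 -0.035 wrist in [370.4 264.7] out [371.8 257.2] scene crop out [564.2 135.8] in [558.  136.8]
9.7 0.0585 0.035 wrist in [260.9 264.4] out [259.4 256.9] scene crop out [507.9 106.5] in [501.7 107.4]
9.7 0.0555 -0.035 wrist in [369.8 266.7] out [371.2 259.4] scene crop out [561.8 136.7] in [555.6 137.7]
9.7 0.0555 0.035 wrist in [261.5 266.4] out [260.1 259.1] scene crop out [505.4 107.4] in [499.3 108.2]
11.6 0.0555 -0.035 wrist in [370.8 262. ] out [372.2 254.1] scene crop out [565.9 136.2] in [559.8 136.8]
11.6 0.0555 0.035 wrist in [260.5 261.7] out [259.1 253.8] scene crop out [509.6 106.9] in [503.5 107.5]
13.5 0.0525 -0.035 wrist in [371.1 259.1] out [372.5 250.7] scene crop out [567.5 136.7] in [561.5 137.1]
13.5 0.0525 0.035 wrist in [260.2 258.8] out [258.8 250.4] scene crop out [511.2 107.5] in [505.2 107.7]
pinch 1 [0.5 0.2 0.2] [-1.   0.2  0. ] [ 23.3  26.7  83.2  -8.1  76.3 -50.2] [ 24.6  22.9  73.4  -7.7  89.9 -50.8]
 place 0.158 [ -30.6   36.2   74.5   -0.    69.3 -132.1]
 place 0.246 [ -30.6   31.6   68.7   -0.    79.7 -132.1]
pinch -1 [0.5 0.2 0.2] [ 1.  -0.2  0. ] [ 23.3  26.7  83.2  -8.1  76.3 129.8] [ 24.6  22.9  73.4  -7.7  89.9 129.2]
 place 0.158 [-30.6  36.2  74.5  -0.   69.3  47.9]
 place 0.246 [-30.6  31.6  68.7  -0.   79.7  47.9]
```

View pics/s4c.png

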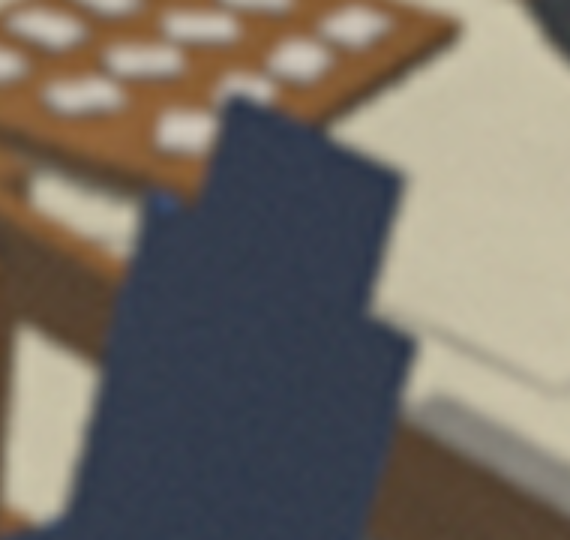

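View pics/t4.png

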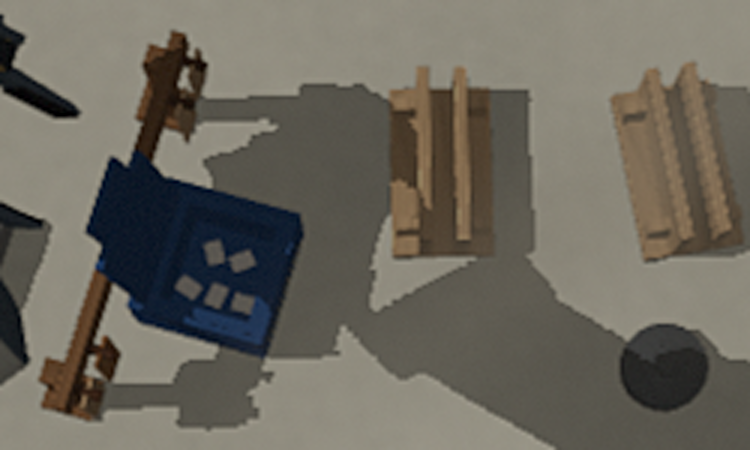

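Corner projections agree with a lean of about 10.5°, so the lid stands as expected. I'll regrasp from above, pinching the tongue's two faces.

Run:
```python
from h import *
np.set_printoptions(precision=3,suppress=True,linewidth=150)
p=arm.current_ee_pos();print(p)
arm.move_l(p+[0,0,0.06],feed=0.15)
arm.grip(0.05)
f,t,n=lean(np.radians(10.5),.057)
g=f+t*(.162-.016);zd=-(EX*t[0]+EZ*t[1]);R=Rtool(zd,-(EX*n[0]+EZ*n[1]));G=bw(*g)
pre=G+zd*(arm.grip_depth-.09)
arm.move_to(pre,R);print(arm.current_t())
arm.move_l(G+zd*(arm.grip_depth-.045),R,feed=.12)
c=arm.snapshot("wrist");cv2.imwrite("pics/w5.png",c[:,:,::-1])
s=arm.snapshot("scene");cv2.imwrite("pics/s5.png",cv2.resize(s[100:300,240:480],None,fx=3,fy=3,interpolation=cv2.INTER_CUBIC)[:,:,::-1])
print(arm.current_t(),arm.current_force(),arm.current_joint_positions())
```

```text
[0.514 0.273 0.273]
16.9167
17.5417 [ 0.87  -0.213  0.194] [ 24.175  24.951  78.652  -8.287  82.947 129.801]
```

View pics/w5.png

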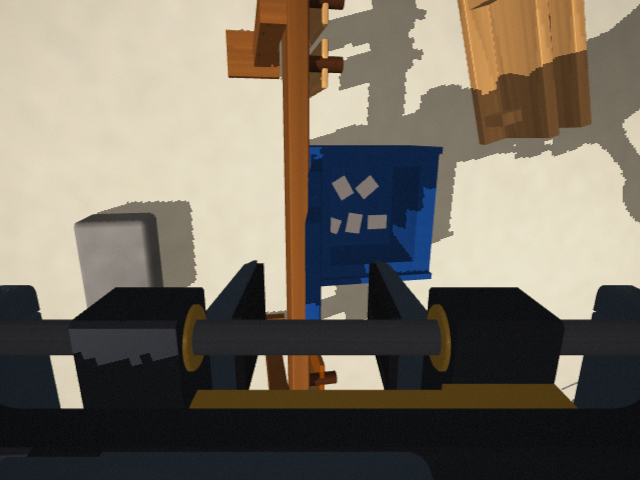

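View pics/s5.png

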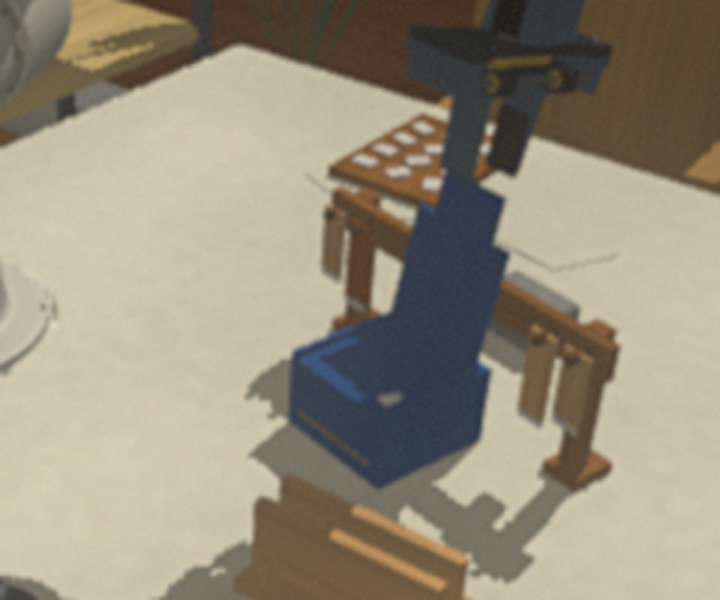

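The wrist view shows the lid edge-on as a thin blue strip at about (313,300), midway between the fingers at 255 and 380. I'll go down and grip.

Run:
```python
from h import *
np.set_printoptions(precision=3,suppress=True,linewidth=150)
f,t,n=lean(np.radians(10.5),.057)
g=f+t*(.162-.016);zd=-(EX*t[0]+EZ*t[1]);R=Rtool(zd,-(EX*n[0]+EZ*n[1]));G=bw(*g)
p=G+zd*arm.grip_depth
arm.move_l(p,R,feed=.1);print(arm.current_force())
arm.grip(0.004);print(arm.current_width(),arm.current_force(),arm.current_t())
# lift along the lid a little, then up
arm.move_l(p-zd*.03,R,feed=.08);print(arm.current_force(),arm.current_width())
arm.move_l(p-zd*.03+[0,0,.075],R,feed=.12);print(arm.current_force(),arm.current_width(),arm.current_t())
s=arm.snapshot("scene");cv2.imwrite("pics/s6.png",cv2.resize(s[60:300,240:480],None,fx=2.5,fy=2.5,interpolation=cv2.INTER_CUBIC)[:,:,::-1])
```

```text
[-0.633 -0.759 -0.178]
0.008032287196736631 [-0.878 -1.273  1.605] 18.8583
[ 0.01  -0.58  -1.841] 0.00782265504332624
[-0.135 -0.375 -2.336] 0.008089305404923076 20.1583
```

View pics/s6.png

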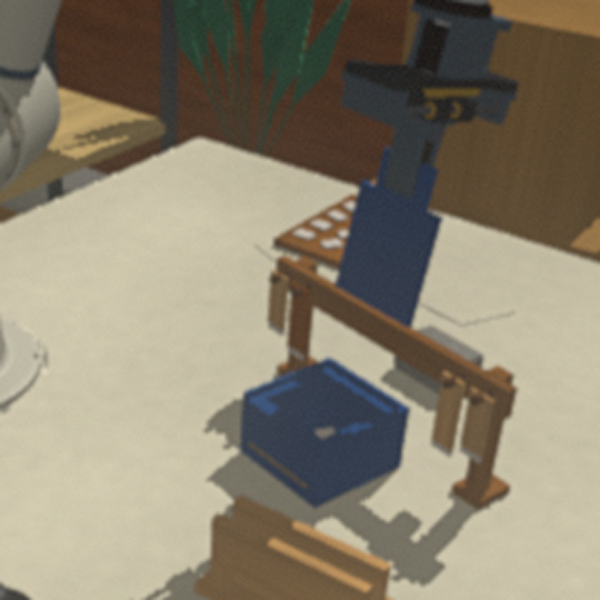

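The lid is lifted clear. Next I'll carry it over to hover above rack B's slot.

```bash
cat >> h.py <<'E'
RK=np.array([0.607,-0.2903,0.]);aR=np.radians(101.44)
RX=np.array([np.cos(aR),np.sin(aR),0]); RYv=np.array([-RX[1],RX[0],0])
RP=Rtool(-EZ,-RX)
E
python3 - <<'E'
from h import *
np.set_printoptions(precision=3,suppress=True,linewidth=150)
arm.move_l(arm.current_ee_pos()-EX*.06,feed=.15)
H=RK+[0,0,.012+.127+.095]
arm.move_l(H,RP,feed=.2)
arm.sleep(.3)
print(arm.current_t(),arm.current_force(),arm.current_torque(),arm.current_width())
for n in ("wrist","scene","top"):
    im=arm.snapshot(n);cv2.imwrite(f"pics/{n}7.png",im[:,:,::-1])
im=cv2.imread("pics/scene7.png");cv2.imwrite("pics/s7.png",cv2.resize(im[200:400,210:370],None,fx=3,fy=3,interpolation=cv2.INTER_CUBIC))
E
```

```text
23.6333 [-0.837  0.568 -1.34 ] [-0.035 -0.029 -0.033] 0.008090345958720978
```

View pics/wrist7.png

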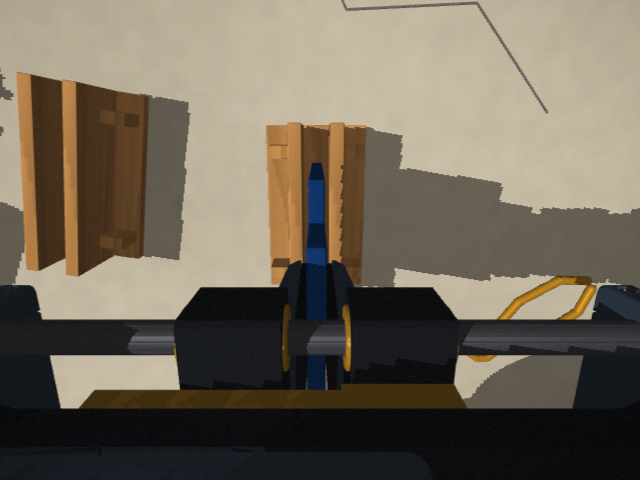

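View pics/s7.png

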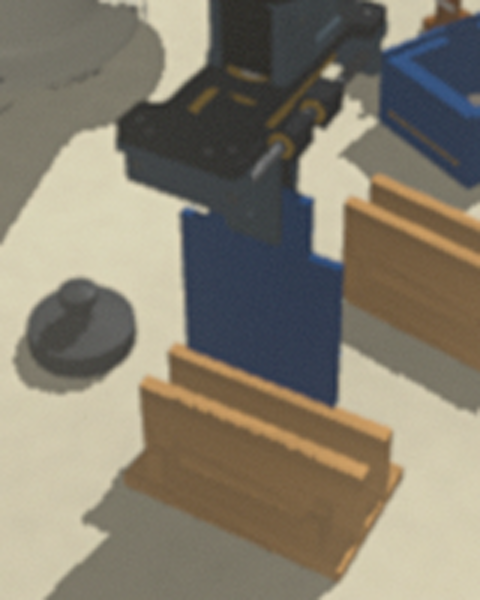

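The wrist view shows the lid edge-on at column 316, midway between the wall tops (about 302 and 331). The flatweight is undisturbed. I'll check the lengthwise position and height against the scene-view corner at crop (338,405), then lower.

Run:
```python
from h import *
np.set_printoptions(precision=3,suppress=True,linewidth=150)
p=arm.current_ee_pos();print(p-RK)
for zf in (.107,.097):
  for y in (-.056,.056): 
    P=RK+RYv*y+[0,0,zf]; print(zf,y,(proj("scene",P)-[210,200])*3)
for y in(-.056,.056): print("shoulder",(proj("scene",RK+RYv*y+[0,0,.227])-[210,200])*3)
z0=.012+.127
for dz in (.03,.012,.004,.001,-.001,-.003):
    arm.move_l(RK+[0,0,z0+dz],RP,feed=.08 if dz>.02 else .04);F=arm.current_force();print(dz,F,arm.current_width(),arm.current_t())
    if F[2]>3: print("contact");break
for n in ("wrist","scene"):
    im=arm.snapshot(n);cv2.imwrite(f"pics/{n}8.png",im[:,:,::-1])
im=cv2.imread("pics/scene8.png");cv2.imwrite("pics/s8.png",cv2.resize(im[200:400,210:370],None,fx=3,fy=3,interpolation=cv2.INTER_CUBIC))
```

```text
[-0.     0.     0.234]
0.107 -0.056 [336.461 402.667]
0.107 0.056 [188.717 342.641]
0.097 -0.056 [336.038 413.249]
0.097 0.056 [189.242 353.142]
shoulder [342.025 263.789]
shoulder [181.851 205.388]
0.03 [-0.033  0.029 -1.732] 0.007645162140714641 24.75
0.012 [-1.073 -0.854 -1.341] 0.00772793639240249 25.35
0.004 [ 0.159 -0.113 -1.024] 0.007795525623764132 25.7
0.001 [-0.593 -0.488 -1.57 ] 0.007933750774199631 25.95
-0.001 [-1.541  0.33   9.213] 0.007800096949436113 26.2
contact
```

View pics/wrist8.png

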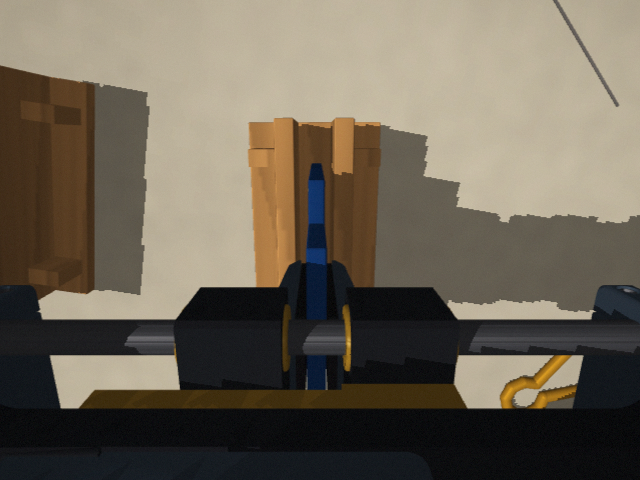

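View pics/s8.png

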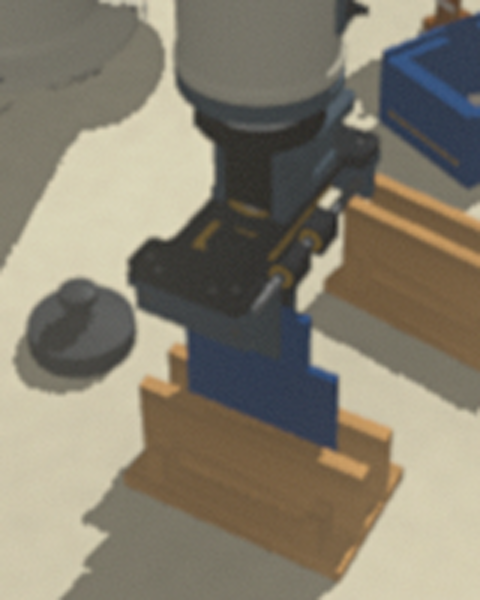

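The lid reached the slot floor at the expected height, with contact force 9 N at −1 mm. It is centred lengthwise. I'll release and withdraw straight up.

Run:
```python
from h import *
np.set_printoptions(precision=3,suppress=True,linewidth=150)
arm.grip(0.02);arm.sleep(.3);arm.grip(0.091);arm.sleep(.3)
print(arm.current_width(),arm.current_force(),arm.current_t())
p=arm.current_ee_pos()
arm.move_l(p+[0,0,.15],feed=.12);print(arm.current_force())
for n in ("wrist","scene","top"):
    im=arm.snapshot(n);cv2.imwrite(f"pics/{n}9.png",im[:,:,::-1])
im=cv2.imread("pics/scene9.png");cv2.imwrite("pics/s9.png",cv2.resize(im[200:440,130:450],None,fx=2.4,fy=2.4,interpolation=cv2.INTER_CUBIC))
print(arm.current_t())
```

```text
0.09075701667486012 [-0.301 -0.508  0.433] 28.4583
[0.439 0.281 0.303]
30.0083
```

View pics/wrist9.png

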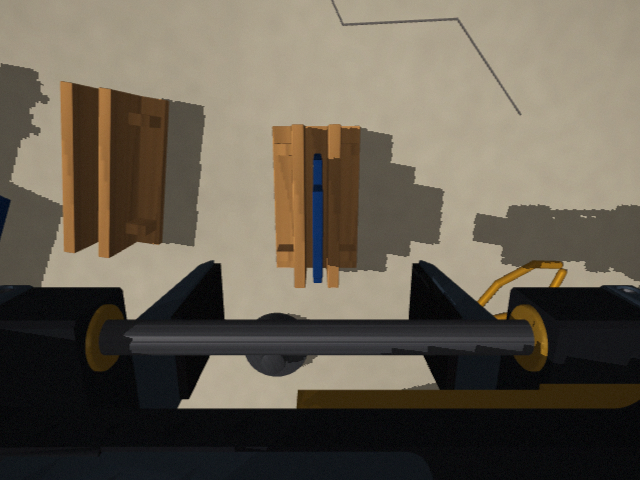

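View pics/s9.png

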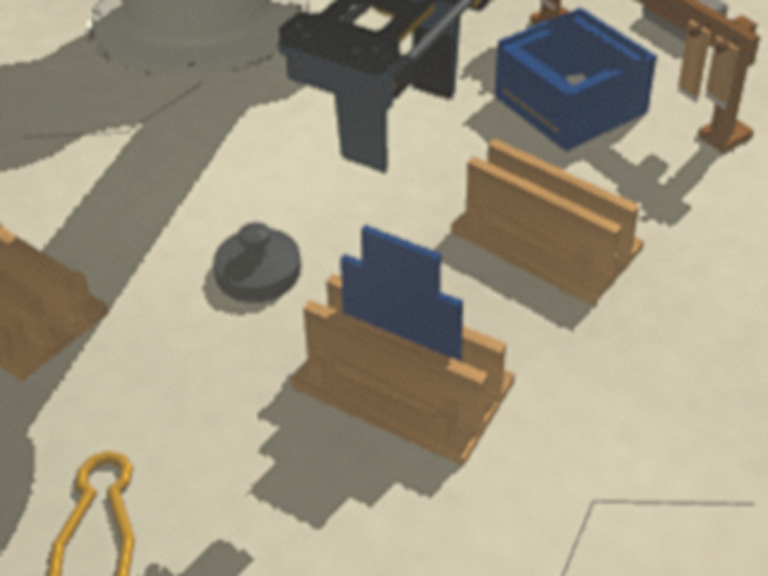

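View pics/scene9.png

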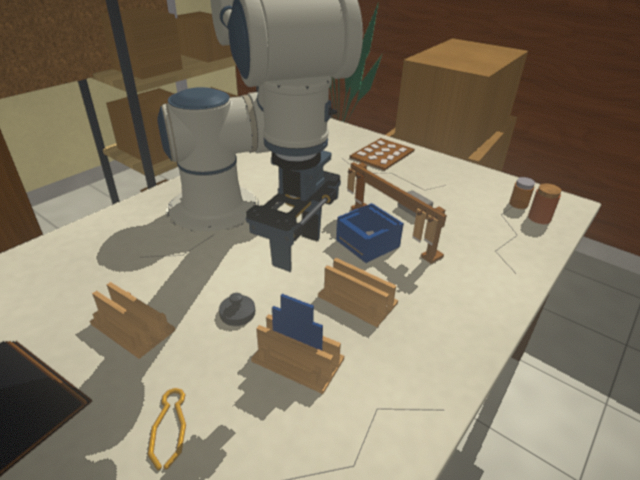

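The wrist view shows the lid standing upright in B's slot at column 318, between the walls at 303 and 330, with both ends inside. The flatweight, caliper and pumice are where they started. I'll hand in the job.

```bash
python3 -c "
from rig import arm
print(arm.current_dq()); arm.sign_off()"
```

```text
[ 0.03763224 -0.16289266 -0.13853412  0.02242175  0.08614426 -0.02534584]
the job is handed in; nothing more can be done
```

The lid is standing tongue up in the slot of rack B, and the job is handed in at about 30 s of the 58 s allowed. The sign-off gave no verdict.

- **Rack choice:** B is the farthest of the three from the base, at about 0.67 m. A is at about 0.61 m and C at about 0.56 m.
- **Tipping:** I gripped the tongue by its side edges instead of hooking it from below with a finger. I tipped the lid about its rear edge to about 97° and let go. It then leaned on the rail by itself at about 10.5°, agreeing with the corner positions in two camera views.
- **Transfer:** I pinched the tongue's two faces from above, lifted the lid off and lowered it into the slot. The floor contact came at the expected height (9 N), then I released and withdrew straight up.
- **Last checks:** The final pictures show the lid upright near the middle of the slot, with both ends inside. The gripper was clear, with no contact force. By eye, the flatweight, caliper and pumice had not moved. The highest wrist force I read was about 20 N, during tipping. No check failed or disagreed, but I did not re-measure the lid's final pose numerically.

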